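# Clear and hold open the ultrasonic cleaner's lid

## Robot

A 6-joint arm with a two-finger parallel gripper is mounted at the origin on the work surface. World frame = base frame: x ahead of the robot, y to its left, z up, the work surface at z = 0. Lengths are in m, angles in rad, forces in N, time in s.
With the tool pointing down it reaches from about 0.35 to 0.95 m from the base axis. Payload 17.4 kg.
Tool frame: the origin (TCP) lies at the centre of the arm's flange, where the gripper is bolted on; the fingertips stand 186 mm ahead of it and the grasp point (between the pads) lies 167 mm ahead of it; z points along the fingers, y is the line along which they close (so a half turn about z gives the same grasp; the last joint's range is limited). The gripper opens to 93 mm and grips with 3 to 60 N. Pads are 15 mm wide; open, the fingers measure 128 mm over their backs; the gripper's body (75 mm by 188 mm) begins 65 mm behind the grasp point.
Start: joints at [1.215, 0.116, 1.442, -0, 1.584, -0.038], TCP at [0.211, 0.641, 0.405] pointing down, gripper open.
Joint ranges: [-2.83, 2.83], [-0.83, 2.19], [0.07, 2.5], [-1.14, 4.28], [0.01, 3], [-2.97, 2.97]. Speed limits (rad/s): [1.89, 1.89, 2.22, 3.14, 3.14, 3.14].

## Interface

Orientations are given as a unit quaternion [w, x, y, z].
In Python, from workcell import sensors, imaging, ctrl gives the robot as it stands.
- The arm moves only by the shell command python3 -m jog 'ROWS' [FORCE]. ROWS is JSON, a list of rows, each a list of 5 numbers: the gripper command: -1 is fully open, 1 is shut, values between are in proportion, then the shift along the tool's x, y, z in mm, then the turn about the tool's z in rad. A call has 1 to 20 rows; each row is the pose to reach, as a shift and turn from the pose commanded when the call began, along the tool's axes at that moment; what a row does not reach only later rows make up. A row lasts 1/12 s, in which the tool goes at most 41.7 mm and 7.16 degrees, less where a joint would pass 70% of its speed; a pose out of reach is approached as far as the arm can. A call with a gripper value outside its range is refused whole. The fingers move at their own pace and stop on an object; FORCE is the grip in N (left out, the last holds). Time passes only in rows, so rows that repeat a pose let the fingers close. It gives the time, the measured TCP pose, the force, the opening and the grip force at its end, in the units of the state.
- sensors.observe(): the state, without advancing time (a new reading comes with each control period).
- imaging.grab_frame(name): name is "scene" or "side" or "wrist"; returns a dict with "color" (420x560x3 uint8, red, green, blue), "mtx" (3x3 intrinsics, pixels), "camera_from_world" (4x4, takes a point from world to camera coordinates). Camera axes: x right, y up, looking along -z (the intrinsics and any distortion apply to the point x, -y, -z); pixel columns grow to the right and rows downward; lengths in m; the calibration is good to about 2 mm. The wrist camera is an equidistant fisheye: a pixel r from the principal point sees the ray r / f radians off the axis. A picture is of the moment at which its call begins. There is no depth.
- ctrl.sign_off(): hands the job in; it is judged then, once.
Trained networks look in a picture, given as the dict that the camera call returned (one of the last four; its "shot" number tells which), for a name from the list of things; names that differ only in an ending like _2 or _b are one class to them, and where a whole thing is asked for, a point or a joint stands for the part that bears it (a point fixed in the world has none). Each returns a list of dicts, best first, with "confidence" (0 to 1); they miss things now and then, are a little off and sometimes report something else, mostly with a low value. They report only what shows in the picture. A call takes as long as a camera call. They do not tell look-alikes from the thing itself.
- imaging.search_frame(target, picture): "at" ([x, y, z] in m, in world coordinates, good to about 4 mm: the middle of the surface that is visible of it).
The state is a dict: "time": time; "joints": joint angles; "joint_vel": joint speeds; "effort": joint torques, N m; "position": TCP position; "eef_rot": TCP orientation; "wrist_force": force on the tool from outside, world axes, zero at the start; "torque": the same for the moment, N m; "width": finger opening in m; "gripper_force": force on a finger pad.
Only numpy, scipy, OpenCV 4.12 (cv2) and the standard library are available. Lean on these libraries where they do the work, as an engineer would, in place of code of your own. Each camera call takes 0.05 s, during which the arm holds its last target. There are 200 camera calls.

## Task

The parts basket is standing on the lid of the ultrasonic cleaner: hang it by its handle over both prongs of the drip stand's hook, keeping it upright all the way, and let go of it. Then lift the cleaner's lid and hold it open at about 60 degrees from closed, so that I can top up the bath; it falls shut by itself, so finish while still holding it there, steady. Leave the other things on the bench where they are.

Things in the scene. Friction and masses are not known exactly. Their poses are not given: they have to be found in the camera images.
- cleaner: Ultrasonic cleaner fixed to the bench, left or right (drip stand on the other side): white box 200 (x) x 240 (y) x 130 high with an open tank, closed by a flat lid. Its -x side, with grey panel, display and two knobs, looks roughly to the robot; the hinge is along its +x upper edge. Origin: centre of its underside.
- cleaner_hinge (a point): Middle of the lid's hinge axis, on the cleaner's far upper edge, 100 from the cleaner's centre towards its +x and 130.5 above the bench. The hinge axis runs along this point's y; the point's axes are the cleaner's and do not turn with the lid.
- lid (a joint): Opening angle in rad of the lid, a flat steel plate 200 x 240 x 8, 0.25 to 0.5 kg, upper face 138.5 above the bench when closed. 0 is closed (flat on the cleaner), growing as the near edge goes up and over to the far side; 1.047 is 60 degrees. Free hinge without spring or stay: the lid falls shut from any angle below about 1.45 rad. Stop at 1.9.
- lid_bar (a point): Middle of the lid's handle: a round black bar, diameter 12, 120 long along the lid's y, on a post at each end; 170 from the hinge axis along the lid (30 from the near edge), its axis 45 above the lid's upper face (53 above the hinge axis, square to the lid). Axes are the lid's. Being round, it can turn between fingers as the lid swings.
- basket: Loose steel basket, open box 80 (x) x 130 (y) x 45 high, 0.15 to 0.31 kg, with a stiff arched handle of round bar, diameter 10: two legs straight up at y = +-65 and a straight bar along y on top, its axis 130 above the underside. Window under the bar: 80 high (rim to bar), 120 wide. Starts standing on the closed lid. Origin: centre of the underside.
- basket_bar (a point): Middle of the basket's handle bar, on its axis, 130 above the basket's underside. Axes are the basket's; the bar runs along y.
- stand: Drip stand fixed to the bench: base plate 170 x 150 x 10 (x -65 to 105), two steel rods, diameter 8, at y = +-37. Each goes up at x = 80, runs level at height 165 (axis) along -x to x = -14 and turns up to a tip at x = -26, height 195: two prongs pointing roughly to the robot, clear between them but for a crossbar at x = 80, height 95. Origin: on the bench midway between the rods.
- stand_seat (a point): Where the middle of the hung handle bar belongs: midway between the prongs, 31 behind the tips (x = 5 of the stand), height 174 (bar axis when resting on the prongs). Axes are the stand's; the hung bar lies along y. To hang: move the basket along +x, bar above the tips and rim below the prongs, then down.
- multimeter: Bystander: black multimeter lying on the bench, 170 x 82 x 36. Origin: centre of its underside.
- jar: Bystander: small amber flux jar, diameter 48, 50 high. Origin: centre of its underside.
- spool: Bystander: spool of solder standing on its flange, diameter 56, 40 high. Origin: centre of its underside.
Things that resemble listed ones, but are neither listed nor needed, are in the scene too. What is shaped like the stand but green or purple is not meant. There is more than one size of the basket; the job needs the smaller.

How it is judged:
On the way:
1. the basket hangs by its handle bar on both prongs of the drip stand, let go, with the lid still shut (under 0.15 rad) (x of basket_bar in the frame of stand_seat between -0.03 and 0.045 m and y of basket_bar in the frame of stand_seat between -0.024 and 0.024 m and z of basket_bar in the frame of stand_seat between -0.01 and 0.012 m and angle between basket's own z axis and vertical below 0.3 rad and contact force between basket and stand above 0.5 N and contact force between basket and the fingers below 0.1 N and contact force between basket and the arm below 0.1 N and value of joint lid below 0.15 rad), for 0.3 s.
At the end, for the whole second after the job is handed in: The robot holds the lid still at 60 degrees (within 7), nothing else touching it; the basket hangs untouched on the prongs by its bar (middle of the bar -30 to +45 mm along the prongs from the seat point, 24 mm sideways, +12/-10 mm in height, tilt under 0.3 rad) (x of basket_bar in the frame of stand_seat between -0.03 and 0.045 m and y of basket_bar in the frame of stand_seat between -0.024 and 0.024 m and z of basket_bar in the frame of stand_seat between -0.01 and 0.012 m and angle between basket's own z axis and vertical below 0.3 rad and contact force between basket and stand above 0.5 N and contact force between basket and the fingers below 0.1 N and contact force between basket and the arm below 0.1 N and linear speed of basket below 0.1 m/s and value of joint lid between 0.925 and 1.169 rad and velocity of joint lid between -0.05 and 0.05 rad/s and (contact force between lid and the fingers above 0.3 N or contact force between lid and the arm above 0.3 N) and contact force between lid and multimeter below 0.1 N and contact force between lid and jar below 0.1 N and contact force between lid and spool below 0.1 N and contact force between lid and basket below 0.1 N); the arm keeps its last pose, push and grip.
It fails at once if the basket is tipped by more than 0.7 rad (40 degrees) (angle between basket's own z axis and vertical above 0.7 rad).
It fails at once if the multimeter is moved by more than 30 mm (distance of multimeter from where it was at the start of the episode above 0.03 m).
It fails at once if the jar is moved by more than 30 mm (distance of jar from where it was at the start of the episode above 0.03 m).
It fails at once if the spool is moved by more than 30 mm (distance of spool from where it was at the start of the episode above 0.03 m).
It also fails if it takes over 61 s, if anything falls off the work surface, if the arm or the gripper's body presses on something with over 40 N, if the wrist force passes 120 N, or if a joint passes its speed limit or range.

## Working session

There is one attempt and no reset: what is moved stays moved. The work goes in short steps, Python scripts to look and compute and a shell command to move; the robot and the scene stay as the last step left them, time stands still between calls to the robot, and variables do not carry over. Pictures are saved under pics/ and viewed, at most 10 in all, crops included, and the job is handed in when it is done.

```bash
mkdir -p pics; ls
python3 - <<'E'
from workcell import sensors, imaging
import cv2, numpy as np
s=sensors.observe(); print(s['time'],s['position'],s['eef_rot'],s['width'],s['wrist_force'])
fs=[]
for n in ['scene','side']:
    f=imaging.grab_frame(n); fs.append(f)
    cv2.imwrite(f'pics/{n}0.png',f['color'][:,:,::-1])
    R=f['camera_from_world']; print(n,np.round(-R[:3,:3].T@R[:3,3],3))
    for t in ['cleaner','basket','stand','multimeter','jar','spool','lid_bar','basket_bar']:
        for d in imaging.search_frame(t,f): print(n,t,np.round(d['at'],3),round(d['confidence'],2))
E
```

```text
pics
0.0 [0.21094095 0.6411988  0.40400109] [-1.16898801e-04  1.58238128e-01  9.87400795e-01 -5.92075081e-04] 0.09258838978547615 [-0.26010463 -0.21686982  0.52184697]
scene [0.965 0.603 1.291]
scene cleaner [ 0.596 -0.193  0.14 ] 0.63
scene basket [ 0.592 -0.268  0.163] 0.69
scene basket [ 0.669 -0.536  0.038] 0.56
scene stand [ 0.319 -0.18   0.011] 0.83
scene stand [0.243 0.322 0.011] 0.61
scene stand [0.556 0.266 0.012] 0.58
scene stand [ 0.594 -0.19   0.142] 0.34
scene multimeter [0.714 0.015 0.032] 0.67
scene jar [0.474 0.014 0.048] 0.57
scene jar [ 0.597 -0.193  0.14 ] 0.43
scene spool [0.546 0.038 0.037] 0.58
scene lid_bar [ 0.582 -0.229  0.136] 0.82
scene lid_bar [0.712 0.013 0.036] 0.48
scene basket_bar [ 0.668 -0.531  0.032] 0.79
scene basket_bar [ 0.596 -0.266  0.164] 0.65
side [-0.094  0.976  1.52 ]
side cleaner [ 0.538 -0.19   0.135] 0.57
side cleaner [ 0.537 -0.224  0.139] 0.46
side basket [ 0.587 -0.275  0.168] 0.86
side basket [ 0.664 -0.54   0.05 ] 0.71
side stand [0.174 0.347 0.012] 0.98
side stand [0.549 0.262 0.01 ] 0.96
side stand [ 0.339 -0.192  0.009] 0.92
side multimeter [0.695 0.014 0.044] 0.97
side jar [0.455 0.01  0.051] 0.63
side spool [0.537 0.029 0.041] 0.7
side lid_bar [ 0.539 -0.218  0.138] 0.85
side lid_bar [ 0.534 -0.189  0.134] 0.67
side basket_bar [ 0.671 -0.545  0.048] 0.88
side basket_bar [ 0.588 -0.272  0.169] 0.79
```

View pics/scene0.png

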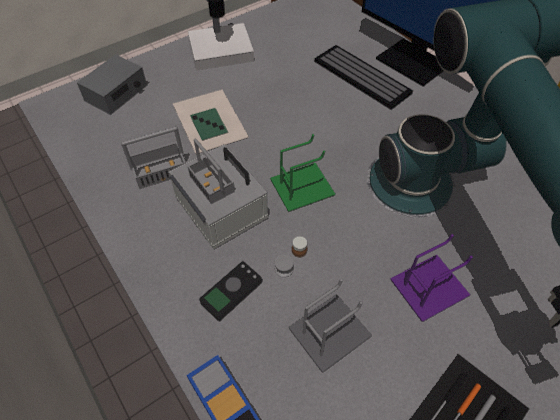

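View pics/side0.png

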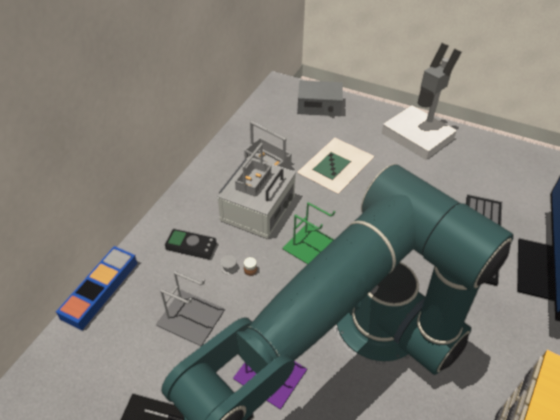

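Scene picture. Baskets: one on the lid at (208,178), one larger on the bench at (155,160). I choose the one on the lid. Stands: grey (328,328), green (302,185), purple (430,287). I choose the grey one. The dark lid bar is at (236,167), the multimeter at (231,290), the jar at (300,246) and the spool at (285,266). A close crop will check both choices.

Run:
```python
import cv2, numpy as np
a=cv2.imread('pics/scene0.png'); b=cv2.imread('pics/side0.png')
c=lambda im,x,y: cv2.resize(im[y:y+100,x:x+133],(400,300),interpolation=cv2.INTER_CUBIC)
cv2.imwrite('pics/crop0.png',np.vstack([np.hstack([c(a,155,135),c(a,270,275)]),np.hstack([c(b,200,140),c(b,130,260)])]))
```

```text
(no output)
```

View pics/crop0.png

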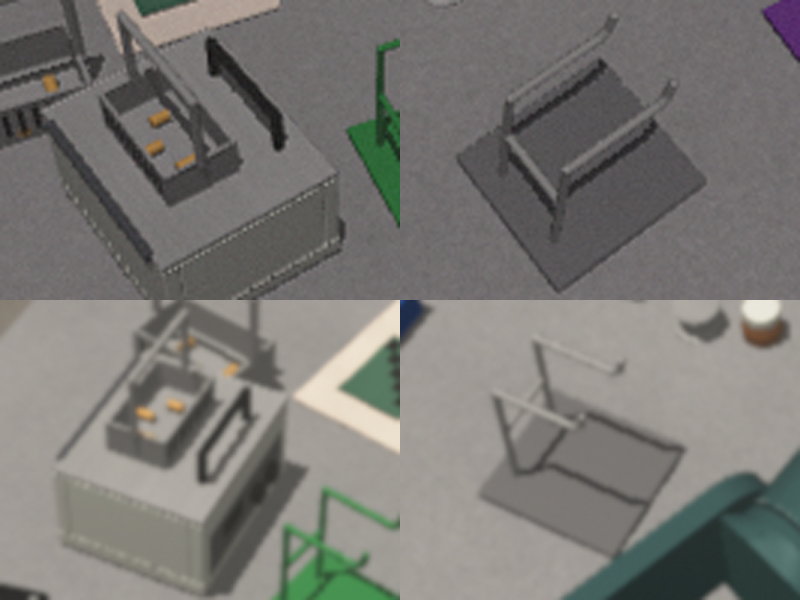

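Crops (top row scene, bottom row side). The basket on the lid is clearly the smaller one, with its bar from (122,15) to (197,108). The dark lid bar runs (210,42)–(280,130). The grey stand's tips are at (612,18) and (672,85). I will fit planar poses to these pixels in both views.

```bash
cat > h.py <<'E'
import numpy as np, cv2
from scipy.optimize import least_squares
from scipy.spatial.transform import Rotation as Ro
def proj(f,P):
    T=np.array(f['camera_from_world']); p=np.atleast_2d(P)@T[:3,:3].T+T[:3,3]; q=p*[1,-1,-1]
    r=q@np.array(f['mtx']).T; return r[:,:2]/r[:,2:]
def fit(obs,x0,zfree=False): # obs: (frame,[pt],[px])
    def res(v):
        c,s=np.cos(v[2]),np.sin(v[2]); R=np.array([[c,-s,0],[s,c,0],[0,0,1]])
        return np.concatenate([(proj(f,np.array(p)@R.T+[v[0],v[1],0])-px).ravel() for f,p,px in obs])
    r=least_squares(res,x0,loss='soft_l1'); return r.x,r.fun.reshape(-1,2)
def tool(s): return np.array(s['position']),Ro.from_quat(np.array(s['eef_rot'])[[1,2,3,0]]).as_matrix()
E
python3 - <<'E'
from h import *
from workcell import imaging
a=imaging.grab_frame('scene'); b=imaging.grab_frame('side')
S=lambda u,v,x,y:[x+u/3.008,y+v/3]
A=lambda l:np.array([S(u,v,155,135) for u,v in l]); A2=lambda l:np.array([S(u-400,v,270,275) for u,v in l])
B=lambda l:np.array([S(u,v-300,200,140) for u,v in l]); B2=lambda l:np.array([S(u-400,v-300,130,260) for u,v in l])
z=.1385
cl=[(a,[[-.1,.12,z],[.1,.12,z],[.1,-.12,z],[-.07,.06,.1835],[-.07,-.06,.1835]],A([(335,177),(165,265),(47,118),(280,125),(210,42)])),
 (b,[[.1,.12,z],[-.1,.12,z],[-.1,-.12,z],[-.07,-.06,.1835]],B([(57,465),(205,520),(287,397),(247,393)]))]
ba=[(a,[[0,-.062,z+.13],[0,.062,z+.13]],A([(122,15),(197,108)])),(b,[[0,-.062,z+.13]],B([(185,314)]))]
st=[(a,[[-.026,-.037,.195],[-.026,.037,.195],[.08,-.037,.165],[.08,.037,.165],[-.065,.075,.01],[.105,.075,.01],[.105,-.075,.01]],A2([(612,18),(672,85),(508,103),(563,178),(705,182),(560,290),(458,157)])),
 (b,[[-.026,-.037,.195],[-.026,.037,.195],[.08,-.037,.165],[.08,.037,.165],[.105,.075,.01],[-.065,.075,.01],[-.065,-.075,.01]],B2([(622,367),(580,425),(538,342),(497,395),(480,495),(617,557),(683,450)]))]
for n,o,x in [('cl',cl,[.58,-.23,0]),('ba',ba,[.58,-.27,0]),('st',st,[.55,.26,0])]:
    v,r=fit(o,x); print(n,np.round(v,4)); print(np.round(r,1).tolist())
E
```

```text
cl [ 5.716e-01 -2.652e-01  5.000e-04]
[[2.0, -2.3], [-0.3, 1.0], [-1.4, -3.5], [-0.2, -3.1], [1.3, -0.3], [-2.2, 1.2], [-1.3, 1.3], [0.2, -0.4], [-0.5, -0.5]]
ba [ 0.5876 -0.2674  0.0122]
[[1.1, 0.4], [-0.6, -3.6], [-1.0, 0.1]]
st [0.5292 0.2591 0.0033]
[[1.5, -1.3], [1.5, -1.0], [1.3, -1.2], [2.1, -2.5], [1.7, -0.3], [0.1, 0.8], [-0.6, -0.4], [-1.5, -2.5], [-0.7, -3.1], [-2.2, -0.9], [-2.1, -0.6], [-2.4, -0.3], [-2.2, 0.3], [-0.3, -1.3]]
```

```bash
python3 -m jog '[[-1,0,0,-100,0.1],[-1,0,0,-190,0.2],[-1,-40,-60,-190,0.3],[-1,-642,-746,-190,1.253],[-1,-642,-746,-190,1.253],[-1,-642,-746,-190,1.253],[-1,-642,-746,-190,1.253],[-1,-642,-746,-190,1.253],[-1,-642,-746,-190,1.253],[-1,-642,-746,-190,1.253],[-1,-642,-746,-190,1.253],[-1,-642,-746,-190,1.253],[-1,-642,-746,-190,1.253],[-1,-642,-746,-190,1.253],[-1,-642,-746,-190,1.253],[-1,-642,-746,-190,1.253],[-1,-642,-746,-190,1.253],[-1,-642,-746,-190,1.253],[-1,-642,-746,-190,1.253],[-1,-642,-746,-190,1.253]]' 20
python3 - <<'E'
from h import *
from workcell import sensors, imaging
p,R=tool(sensors.observe()); print(p,R.round(3)); f=imaging.grab_frame('side'); print(f.keys()); print({k:v for k,v in f.items() if k not in('color',)})
E
```

```text
time: 2.67
position: [0.4895, -0.0353, 0.5761]
eef_rot: [0.0, 0.707, 0.707, 0.0]
wrist_force: [1.0, 0.9, -0.8]
width: 0.0928
gripper_force: 0.0
[ 0.48946658 -0.03527739  0.57611492] [[ 0.     1.     0.001]
 [ 1.    -0.    -0.   ]
 [-0.     0.001 -1.   ]]
dict_keys(['color', 'mtx', 'camera_from_world', 'shot'])
{'mtx': array([[540.10738508,   0.        , 268.22450402],
       [  0.        , 540.10738508, 213.93390911],
       [  0.        ,   0.        ,   1.        ]]), 'camera_from_world': array([[-8.95236860e-01, -4.45587652e-01, -1.61487599e-03,
         3.52916691e-01],
       [ 3.28309283e-01, -6.62052785e-01,  6.73720361e-01,
        -3.46565455e-01],
       [-3.01270607e-01,  6.02609122e-01,  7.38984620e-01,
        -1.74000380e+00],
       [ 0.00000000e+00,  0.00000000e+00,  0.00000000e+00,
         1.00000000e+00]]), 'shot': 5}
```

```bash
python3 -m jog '[[-1,-232,98,30,0],[-1,-232,98,30,0],[-1,-232,98,30,0],[-1,-232,98,30,0],[-1,-232,98,30,0],[-1,-232,98,30,0],[-1,-232,98,30,0],[-1,-232,98,30,0],[-1,-232,98,30,0],[-1,-232,98,30,0]]'
python3 - <<'E'
from h import *
from workcell import sensors, imaging
f=imaging.grab_frame('wrist'); cv2.imwrite('pics/w1.png',f['color'][:,:,::-1]); print(f['mtx'],f['camera_from_world'].round(4))
for t in ['basket_bar','basket','lid_bar']:
  for d in imaging.search_frame(t,f): print(t,np.round(d['at'],3),round(d['confidence'],2))
E
```

```text
time: 3.55
position: [0.5871, -0.2639, 0.5465]
eef_rot: [0.0, 0.707, 0.707, 0.0]
wrist_force: [0.5, 0.4, 0.9]
width: 0.0928
gripper_force: 0.0
[[325.1922621    0.         275.54740518]
 [  0.         325.1922621  206.29973493]
 [  0.           0.           1.        ]] [[ 1.000e+00  3.000e-04  1.700e-03 -5.876e-01]
 [ 2.000e-04  9.701e-01 -2.429e-01  3.199e-01]
 [-1.800e-03  2.429e-01  9.701e-01 -4.623e-01]
 [ 0.000e+00  0.000e+00  0.000e+00  1.000e+00]]
basket_bar [ 0.592 -0.272  0.148] 0.7
basket_bar [ 0.661 -0.562  0.022] 0.67
basket [ 0.588 -0.264  0.152] 0.66
basket [ 0.661 -0.562  0.024] 0.62
basket [ 0.553 -0.244  0.137] 0.44
lid_bar [ 0.552 -0.247  0.136] 0.8
```

View pics/w1.png

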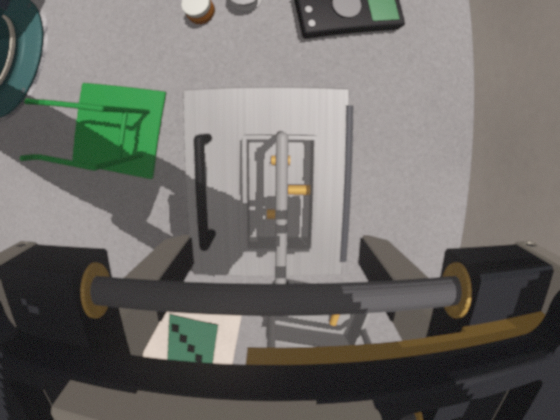

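The wrist view shows the bar along column 282, from row 133 down past 280. The lid bar runs from (206,140) to (206,246), and the lid's +y corners are at (184,90) and (349,90). I will convert these using the known heights.

```bash
cat >> h.py <<'E'
def wray(f,px,z):
    K=np.array(f['mtx']); T=np.array(f['camera_from_world']); d=(np.array(px)-K[:2,2])/K[0,0]; r=np.hypot(*d)
    c=np.array([d[0]/r*np.sin(r),-d[1]/r*np.sin(r),-np.cos(r)]); w=T[:3,:3].T@c; o=-T[:3,:3].T@T[:3,3]
    return (o+w*(z-o[2])/w[2]).round(4)
E
python3 - <<'E'
from h import *
from workcell import imaging
f=imaging.grab_frame('wrist')
for n,p,z in [('bar+',(282,131),.2685),('bar mid',(282,220),.2685),('box+',(280,137),.1835),('box-',(280,247),.1835),('lb+',(204,136),.1835),('lb-',(207,247),.1835),('lidNL',(184,90),.1385),('lidFL',(349,90),.1385)]: print(n,wray(f,p,z))
E
```

```text
bar+ [ 0.5923 -0.2016  0.2685]
bar mid [ 0.5926 -0.2745  0.2685]
box+ [ 0.5921 -0.2091  0.1835]
box- [ 0.5925 -0.3316  0.1835]
lb+ [ 0.5112 -0.2069  0.1835]
lb- [ 0.5088 -0.3323  0.1835]
lidNL [ 0.4769 -0.1506  0.1385]
lidFL [ 0.6754 -0.1518  0.1385]
```

```bash
python3 -m jog '[[-1,-4,5,30,0],[-1,-4,5,60,0],[-1,-4,5,90,0],[-1,-4,5,110,0],[-1,-4,5,110,0],[1,-4,5,110,0],[1,-4,5,110,0],[1,-4,5,110,0],[1,-4,5,110,0],[1,-4,5,110,0],[1,-4,5,110,0],[1,-4,5,110,0],[1,-4,5,110,0],[1,-4,5,110,0],[1,-4,5,110,0]]' 40; python3 -m jog '[[1,0,0,-10,0],[1,0,0,-20,0],[1,0,0,-30,0],[1,0,0,-40,0],[1,0,0,-40,0]]'
```

```text
time: 5.05
position: [0.5925, -0.269, 0.4356]
eef_rot: [-0.0, 0.707, 0.707, -0.0]
wrist_force: [-0.5, -0.2, -0.1]
width: 0.031
gripper_force: 0.0
time: 5.47
position: [0.5923, -0.269, 0.479]
eef_rot: [0.002, 0.707, 0.707, 0.001]
wrist_force: [-0.2, -0.2, -0.6]
width: 0.0012
gripper_force: 0.0
```

The fingers were still closing at the end of the call and I chained the lift too early, so they missed the bar. I will reopen and check the basket.

```bash
python3 -m jog '[[1,0,0,-40,0],[-1,0,0,-70,0],[-1,0,0,-70,0],[-1,0,0,-70,0],[-1,0,0,-70,0],[-1,0,0,-70,0],[-1,0,0,-70,0],[-1,0,0,-70,0],[-1,0,0,-70,0],[-1,0,0,-70,0],[-1,0,0,-70,0],[-1,0,0,-70,0],[-1,0,0,-70,0],[-1,0,0,-70,0],[-1,0,0,-70,0]]'
python3 - <<'E'
from workcell import imaging
import cv2
f=imaging.grab_frame('wrist'); cv2.imwrite('pics/w2.png',f['color'][:,:,::-1])
E
```

```text
time: 6.72
position: [0.5925, -0.269, 0.5457]
eef_rot: [0.0, 0.707, 0.707, -0.0]
wrist_force: [-0.4, 0.3, 0.9]
width: 0.0892
gripper_force: 0.0
```

View pics/w2.png

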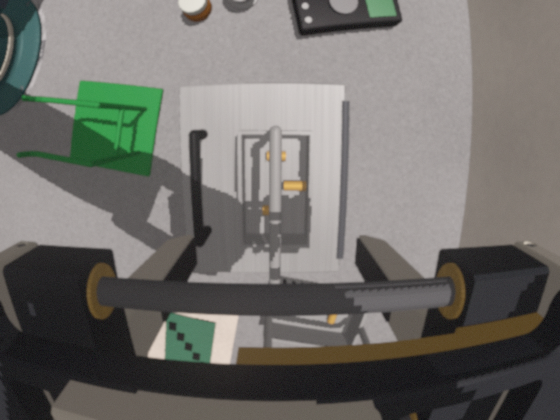

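The basket still stands upright and square at column 275, centred between the fingers. I will descend and give the grip enough time.

```bash
python3 -m jog '[[-0.2,0,0,30,0],[-0.2,0,0,60,0],[-0.2,0,0,90,0],[-0.2,0,0,110,0],[-0.2,0,0,110,0],[1,0,0,110,0],[1,0,0,110,0],[1,0,0,110,0],[1,0,0,110,0],[1,0,0,110,0],[1,0,0,110,0],[1,0,0,110,0],[1,0,0,110,0],[1,0,0,110,0],[1,0,0,110,0],[1,0,0,110,0],[1,0,0,110,0],[1,0,0,110,0],[1,0,0,110,0],[1,0,0,110,0]]' 40
```

```text
time: 8.43
position: [0.5925, -0.269, 0.4357]
eef_rot: [0.0, 0.707, 0.707, -0.0]
wrist_force: [-2.5, 1.2, 2.6]
width: 0.0088
gripper_force: 40.0
```

```bash
python3 -m jog '[[1,0,0,-6,0],[1,0,0,-18,0],[1,0,0,-32,0],[1,0,0,-50,0],[1,0,0,-68,0],[1,0,0,-84,0],[1,0,0,-95,0],[1,0,0,-100,0],[1,0,0,-100,0]]'
```

```text
time: 9.18
position: [0.5924, -0.269, 0.5373]
eef_rot: [0.001, 0.707, 0.707, 0.0]
wrist_force: [0.3, -1.0, -2.5]
width: 0.0088
gripper_force: 40.0
```

```bash
python3 -m jog '[[1,5,-2,0,0],[1,18,-6,0,0],[1,38,-12,0,0],[1,65,-20,0,0],[1,98,-30,0,0],[1,131,-40,0,0],[1,164,-50,0,0],[1,197,-60,0,0],[1,230,-70,0,0],[1,263,-80,0,0],[1,296,-90,0,0],[1,329,-100,0,0],[1,362,-110,0,0],[1,395,-120,0,0],[1,428,-130,0,0],[1,458,-140,0,0],[1,485,-150,0,0],[1,507,-157,0,0],[1,521,-161,0,0],[1,528,-163,0,0]]'; python3 -m jog '[[1,0,0,0,0],[1,0,0,0,0],[1,0,0,0,0],[1,0,0,0,0]]'
python3 - <<'E'
from h import *
from workcell import imaging
f=imaging.grab_frame('wrist'); w=f['color']
a=imaging.grab_frame('scene')['color']; 
im=np.hstack([cv2.resize(w,(480,360)),cv2.resize(a[230:390,230:372],(320,360),interpolation=cv2.INTER_CUBIC)])
cv2.imwrite('pics/w3.png',im[:,:,::-1])
E
```

```text
time: 10.85
position: [0.428, 0.2608, 0.5348]
eef_rot: [-0.0, 0.706, 0.708, -0.0]
wrist_force: [0.5, -0.5, -1.9]
width: 0.0087
gripper_force: 40.0
time: 11.18
position: [0.4297, 0.2582, 0.5356]
eef_rot: [0.0, 0.708, 0.707, -0.0]
wrist_force: [-0.3, -0.3, -2.2]
width: 0.0086
gripper_force: 40.0
```

View pics/w3.png

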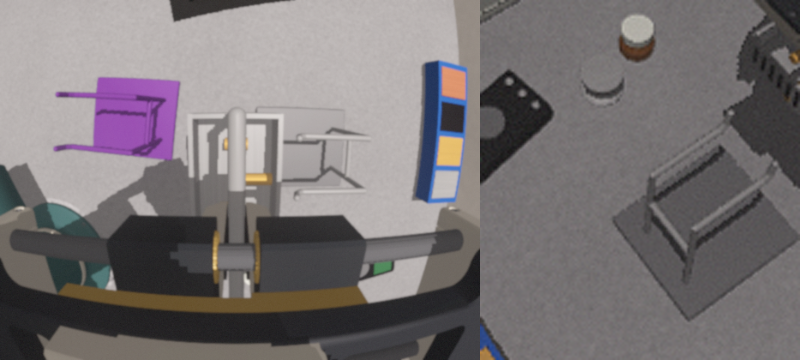

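Wrist view: the basket hangs upright in the fingers, and the grey stand's prongs are to its right, with tips near (302,138) and (298,196) and base corners at (257,107) and (344,110). The grip is intact.

Run:
```python
from h import *
from workcell import imaging,sensors
f=imaging.grab_frame('wrist'); k=560/480
for n,p,z in [('tip+',(301,138),.195),('tip-',(297,196),.195),('bend+',(365,138),.165),('bend-',(364,190),.165),('base-65+75',(257,107),.01),('base105+75',(344,110),.01),('ownbar',(236,110),.3685)]: print(n,wray(f,(p[0]*k,p[1]*k),z))
print(sensors.observe()['position'])
for d in imaging.search_frame('stand',f): print(d['at'],d['confidence'])
T=f['camera_from_world']; x0,y0,w,h=320,115,135,135
print(f['color'].shape)
cv2.imwrite('pics/w4.png',cv2.resize(f['color'][110:250,290:470],(720,560),interpolation=cv2.INTER_CUBIC)[:,:,::-1])
```

```text
tip+ [0.5059 0.2908 0.195 ]
tip- [0.5044 0.2194 0.195 ]
bend+ [0.6048 0.2905 0.165 ]
bend- [0.6109 0.2168 0.165 ]
base-65+75 [0.4674 0.3272 0.01  ]
base105+75 [0.6339 0.3276 0.01  ]
ownbar [0.4295 0.3235 0.3685]
[0.42970481 0.25840565 0.53565364]
[0.5672, 0.258, 0.0121] 0.55
(420, 560, 3)
```

View pics/w4.png

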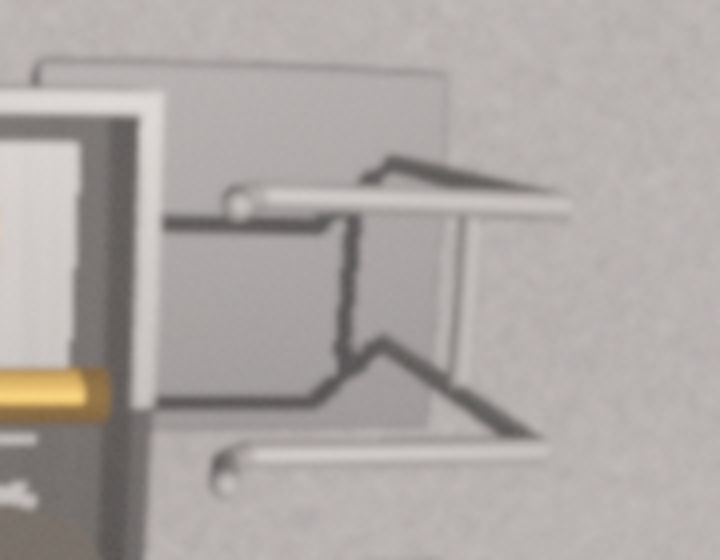

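```bash
python3 -m jog '[[1,-2,0,10,0],[1,-2,0,30,0],[1,-2,0,55,0],[1,-2,0,80,0],[1,-2,0,105,0],[1,-2,0,125,0],[1,-2,0,138,0],[1,-2,0,145,0],[1,-2,0,145,0],[1,-2,0,145,0]]'; python3 -m jog '[[1,0,5,0,0],[1,0,15,0,0],[1,0,27,0,0],[1,0,40,0,0],[1,0,53,0,0],[1,0,66,0,0],[1,0,79,0,0],[1,0,91,0,0],[1,0,101,0,0],[1,0,106,0,0],[1,0,106,0,0],[1,0,106,0,0]]'
python3 - <<'E'
from workcell import imaging
import cv2,numpy as np
w=imaging.grab_frame('wrist')['color'];a=imaging.grab_frame('scene')['color']
im=np.hstack([cv2.resize(w,(440,330)),cv2.resize(a[270:380,270:390],(360,330),interpolation=cv2.INTER_CUBIC)])
cv2.imwrite('pics/w5.png',im[:,:,::-1])
E
```

```text
time: 12.22
position: [0.4296, 0.257, 0.3913]
eef_rot: [0.0, 0.707, 0.707, 0.0]
wrist_force: [0.3, -0.6, -2.2]
width: 0.0084
gripper_force: 40.0
time: 13.22
position: [0.5356, 0.257, 0.3905]
eef_rot: [-0.0, 0.707, 0.707, -0.0]
wrist_force: [-0.8, 0.7, -3.0]
width: 0.0088
gripper_force: 40.0
```

View pics/w5.png

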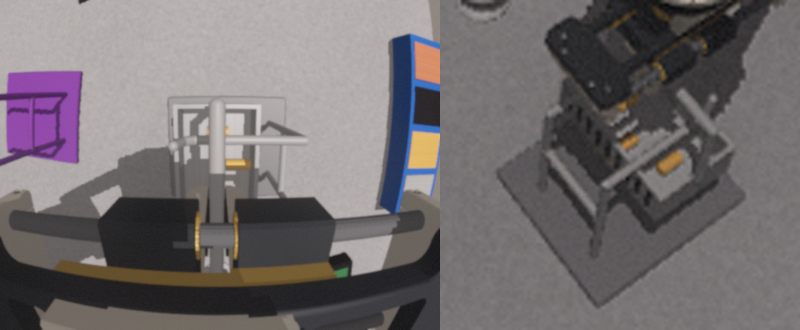

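In the wrist half, the bar (217,100) crosses above the +y prong at row 140, about 45 px behind the tip at (172,147). In the scene half, the box sits under the prongs. Lowering now.

```bash
python3 -m jog '[[1,0,0,8,0],[1,0,0,18,0],[1,0,0,28,0],[1,0,0,36,0],[1,0,0,42,0],[1,0,0,46,0],[1,0,0,49,0],[1,0,0,49,0],[1,0,0,49,0]]'
```

```text
time: 14.07
position: [0.5355, 0.257, 0.3418]
eef_rot: [0.0, 0.707, 0.707, 0.0]
wrist_force: [0.1, 1.2, -1.8]
width: 0.009
gripper_force: 40.0
```

```bash
python3 -m jog '[[1,0,0,1,0],[1,0,0,2,0],[1,0,0,2,0]]'
```

```text
time: 14.32
position: [0.5356, 0.257, 0.3406]
eef_rot: [0.0, 0.707, 0.707, 0.001]
wrist_force: [-1.1, -1.0, 3.4]
width: 0.0089
gripper_force: 40.0
```

```bash
python3 -m jog '[[0.7,0,0,0,0],[0.3,0,0,0,0],[-0.1,0,0,0,0],[-0.1,0,0,0,0],[-0.1,0,0,0,0],[-0.1,0,0,0,0],[-0.1,0,0,0,0],[-0.1,0,0,-15,0],[-0.1,0,0,-40,0],[-0.1,0,0,-75,0],[-0.1,0,0,-110,0],[-0.1,0,0,-145,0],[-0.1,0,0,-180,0],[-0.1,0,0,-180,0]]'
python3 - <<'E'
from h import *
from workcell import imaging
f=imaging.grab_frame('wrist');w=f['color'];a=imaging.grab_frame('scene')['color']
im=np.hstack([cv2.resize(w,(440,330)),cv2.resize(a[270:380,270:390],(360,330),interpolation=cv2.INTER_CUBIC)])
cv2.imwrite('pics/w6.png',im[:,:,::-1])
E
```

```text
time: 15.48
position: [0.5344, 0.2565, 0.5286]
eef_rot: [0.002, 0.707, 0.707, 0.004]
wrist_force: [0.1, -0.1, 1.1]
width: 0.0511
gripper_force: 0.0
```

View pics/w6.png

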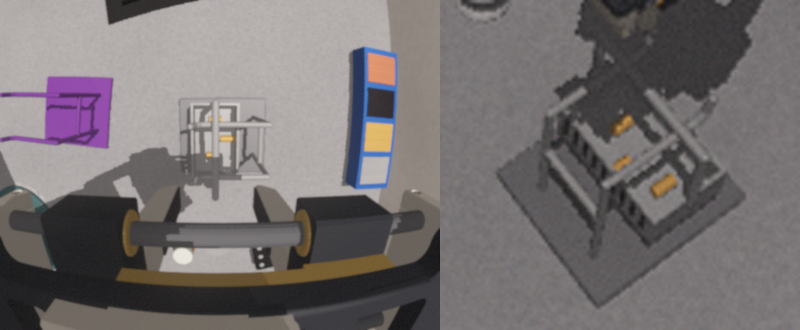

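The basket hangs free on both prongs with the gripper clear. The bar runs along column 215 in the wrist half, with the prongs at rows 125 and 178. I will check the numbers, then move to above the lid bar.

```bash
python3 - <<'E'
from h import *
from workcell import imaging
f=imaging.grab_frame('wrist');k=560/440
for p,z in [((214,115),.174),((215,198),.174),((191,125),.195),((191,178),.195),((265,125),.165)]: print(wray(f,(p[0]*k,p[1]*k),z))
E
python3 -m jog '[[-1,-15,-1,0,0],[-1,-40,-2,0,0],[-1,-527,-27,0,0],[-1,-527,-27,0,0],[-1,-527,-27,0,0],[-1,-527,-27,0,0],[-1,-527,-27,0,0],[-1,-527,-27,0,0],[-1,-527,-27,0,0],[-1,-527,-27,0,0],[-1,-527,-27,0,0],[-1,-527,-27,0,0],[-1,-527,-27,0,0],[-1,-527,-27,0,0],[-1,-527,-27,0,0],[-1,-527,-27,0,0],[-1,-527,-27,0,0],[-1,-527,-27,0,0],[-1,-527,-27,0,0],[-1,-527,-27,0,0]]'
python3 - <<'E'
from h import *
from workcell import imaging
f=imaging.grab_frame('wrist');w=f['color']; cv2.imwrite('pics/w7.png',w[:,:,::-1])
E
```

```text
[0.5328 0.3032 0.174 ]
[0.5339 0.1899 0.174 ]
[0.5051 0.2925 0.195 ]
[0.5036 0.2256 0.195 ]
[0.6011 0.2899 0.165 ]
time: 17.3
position: [0.5086, -0.2691, 0.5198]
eef_rot: [0.0, 0.707, 0.708, 0.0]
wrist_force: [0.2, -0.5, 0.5]
width: 0.0929
gripper_force: 0.0
```

View pics/w7.png

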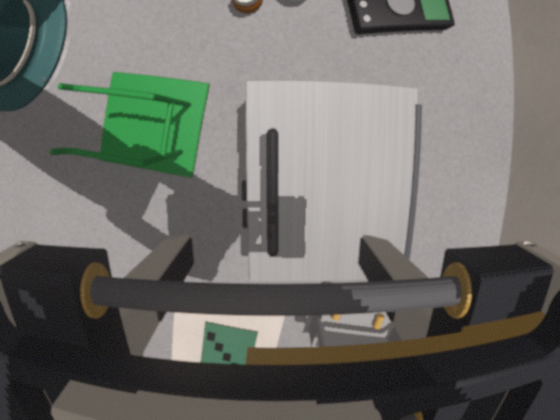

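Wrist view: the lid bar runs along column 272, rows 130–255, with nothing on the lid. I will compute its position and check numerically that the hung bar is centred between the prongs.

Run:
```python
from h import *
from workcell import imaging
f=imaging.grab_frame('wrist')
for p in [(272,130),(272,190),(273,255)]: print(wray(f,p,.1855))
for p in [(246,83),(417,89)]: print('lid',wray(f,p,.1385))
for n in ['scene','side']:
    f=imaging.grab_frame(n); g=f['color'].mean(2).astype(np.float32)
    for t in ['basket','basket_bar']:
        for d in imaging.search_frame(t,f): print(n,t,np.round(d['at'],3),round(d['confidence'],2))
    for x in (.529,.535,.541):
        ys=np.arange(.17,.35,.006); P=proj(f,np.c_[0*ys+x,ys,0*ys+.178]).astype(np.float32)
        v=cv2.remap(g,P[:,0],P[:,1],cv2.INTER_LINEAR).ravel(); print(n,x,' '.join(f'{int(y*1000)}:{int(q)}' for y,q in zip(ys,v)))
```

```text
[ 0.5051 -0.2066  0.1855]
[ 0.505  -0.2655  0.1855]
[ 0.5059 -0.3346  0.1855]
lid [ 0.476  -0.1541  0.1385]
lid [ 0.6739 -0.1524  0.1385]
scene basket [ 0.668 -0.536  0.037] 0.96
scene basket [0.538 0.254 0.061] 0.56
scene basket_bar [ 0.669 -0.533  0.034] 0.85
scene basket_bar [0.539 0.256 0.06 ] 0.8
scene 0.529 170:119 176:116 182:120 188:114 194:116 200:117 206:113 212:115 218:108 224:122 230:109 236:106 242:118 248:118 254:116 260:118 266:116 272:117 278:116 284:116 290:114 296:123 302:96 308:116 314:119 320:117 326:119 332:119 338:123 344:115
scene 0.535 170:121 176:119 182:117 188:114 194:124 200:120 206:122 212:122 218:120 224:121 230:121 236:123 242:124 248:123 254:123 260:122 266:122 272:122 278:122 284:124 290:123 296:119 302:120 308:124 314:120 320:121 326:109 332:86 338:90 344:79
scene 0.541 170:119 176:117 182:118 188:117 194:92 200:94 206:98 212:102 218:102 224:100 230:97 236:97 242:98 248:100 254:96 260:97 266:99 272:99 278:102 284:98 290:99 296:100 302:97 308:100 314:98 320:98 326:86 332:65 338:87 344:79
side basket [0.532 0.255 0.066] 0.94
side basket [ 0.661 -0.545 
[... 194 characters left out ...]
00:128 206:127 212:135 218:136 224:134 230:136 236:139 242:137 248:125 254:123 260:123 266:123 272:121 278:122 284:122 290:121 296:128 302:124 308:120 314:121 320:120 326:113 332:116 338:132 344:137
side 0.535 170:167 176:167 182:164 188:160 194:164 200:166 206:164 212:165 218:163 224:164 230:162 236:164 242:165 248:163 254:165 260:165 266:167 272:161 278:156 284:157 290:155 296:160 302:160 308:155 314:156 320:162 326:142 332:129 338:134 344:136
side 0.541 170:168 176:167 182:164 188:165 194:164 200:166 206:169 212:165 218:163 224:169 230:159 236:163 242:161 248:162 254:163 260:164 266:159 272:138 278:130 284:120 290:110 296:153 302:151 308:129 314:130 320:131 326:128 332:126 338:126 344:125
```

The hung bar spans about y 0.191–0.325, so it is centred and on the seat. The lid bar is at (0.5055, -0.270). Descending to grip it.

```bash
python3 -m jog '[[-1,0,-3,40,0],[-1,0,-3,80,0],[-1,0,-3,115,0],[-1,0,-3,145,0],[-0.2,0,-3,160,0],[-0.2,0,-3,169,0],[-0.2,0,-3,169,0],[-0.2,0,-3,169,0],[-0.2,0,-3,169,0],[-0.2,0,-3,169,0]]' 25; python3 -m jog '[[1,0,0,0,0],[1,0,0,0,0],[1,0,0,0,0],[1,0,0,0,0],[1,0,0,0,0],[1,0,0,0,0],[1,0,0,0,0],[1,0,0,0,0],[1,0,0,0,0],[1,0,0,0,0],[1,0,0,0,0],[1,0,0,0,0],[1,0,0,0,0],[1,0,0,0,0]]' 25
```

```text
time: 18.53
position: [0.5057, -0.2702, 0.3525]
eef_rot: [0.001, 0.707, 0.707, 0.0]
wrist_force: [0.7, 0.3, -0.7]
width: 0.0583
gripper_force: 0.0
time: 19.7
position: [0.5054, -0.27, 0.3506]
eef_rot: [-0.0, 0.707, 0.707, -0.0]
wrist_force: [-4.5, 1.5, 1.2]
width: 0.0112
gripper_force: 25.0
```

```bash
python3 -m jog '[[1,0,2,-7,0],[1,0,5,-15,0],[1,0,8,-22,0],[1,0,12,-29,0],[1,0,16,-36,0],[1,0,20,-42,0],[1,0,24,-49,0],[1,0,28,-55,0],[1,0,33,-61,0],[1,0,38,-67,0],[1,0,44,-73,0],[1,0,49,-78,0],[1,0,49,-78,0]]'
```

```text
time: 20.78
position: [0.5549, -0.2698, 0.4317]
eef_rot: [0.001, 0.707, 0.707, 0.0]
wrist_force: [-12.8, 1.9, 11.0]
width: 0.0111
gripper_force: 25.0
```

```bash
python3 -m jog '[[1,0,5,-6,0],[1,0,11,-11,0],[1,0,17,-16,0],[1,0,23,-20,0],[1,0,30,-25,0],[1,0,37,-29,0],[1,0,44,-32,0],[1,0,51,-35,0],[1,0,58,-38,0],[1,0,66,-41,0],[1,0,74,-43,0],[1,0,81,-45,0],[1,0,81,-45,0],[1,0,81,-45,0],[1,0,81,-45,0]]'
python3 - <<'E'
from h import *
from workcell import sensors,imaging
s=sensors.observe(); p,R=tool(s); b=p+R[:,2]*.167; d=b-[.6755,-.27,.1305]; d2=(d[0],d[2])
print(b,np.hypot(*d2),'expect',np.hypot(.17,.053),'theta deg',np.degrees(np.arctan2(d[2],-d[0])-np.arctan2(.053,.17)),s['wrist_force'])
E
```

```text
time: 22.03
position: [0.6359, -0.27, 0.4739]
eef_rot: [0.0, 0.707, 0.707, 0.0]
wrist_force: [-2.4, -2.5, 4.9]
width: 0.0111
gripper_force: 25.0
[ 0.63599475 -0.27008165  0.30689327] 0.18076297197030317 expect 0.1780702108720041 theta deg 60.06064496280616 [-2.39048075 -2.50527268  4.94183081]
```

```bash
python3 -m jog '[[1,0,0,0,0],[1,0,0,0,0],[1,0,0,0,0],[1,0,0,0,0],[1,0,0,0,0],[1,0,0,0,0]]'
python3 - <<'E'
from h import *
from workcell import sensors,imaging
for n in ('side','scene'):
    f=imaging.grab_frame(n)
    for t in ('lid','basket','jar','spool','multimeter'):
        for d in imaging.search_frame(t,f)[:2]: print(n,t,np.round(d['at'],3),round(d['confidence'],2))
print(np.abs(sensors.observe()['joint_vel']).max())
E
```

```text
time: 22.53
position: [0.6354, -0.27, 0.4738]
eef_rot: [0.0, 0.707, 0.707, 0.0]
wrist_force: [-1.7, -1.2, 5.1]
width: 0.0112
gripper_force: 25.0
side lid [ 0.61  -0.217  0.298] 0.87
side basket [ 0.655 -0.544  0.041] 0.76
side basket [0.531 0.255 0.068] 0.57
side jar [0.462 0.013 0.051] 0.56
side spool [0.534 0.03  0.04 ] 0.76
side multimeter [0.695 0.015 0.042] 0.61
scene lid [ 0.635 -0.234  0.211] 0.77
scene basket [0.536 0.256 0.059] 0.79
scene basket [ 0.692 -0.541  0.029] 0.71
scene jar [0.472 0.012 0.047] 0.65
scene spool [0.546 0.031 0.038] 0.93
scene multimeter [0.714 0.016 0.035] 0.91
scene multimeter [0.6  0.28 0.01] 0.21
0.0012532955222315854
```

```bash
python3 -c "
from workcell import ctrl; print(ctrl.sign_off())"
```

```text
the job is handed in; nothing more can be done
None
```

I handed the job in with the basket hanging on both prongs of the grey stand and the gripper holding the lid steady at about 60 degrees; the jar, spool and multimeter are where they were. My first grip on the basket missed because I lifted too early, but it stayed upright, and the judge returned no verdict.

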